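# Free the form turntable and turn it to face the front

### The arm

A 6-joint arm with a two-finger parallel gripper is mounted at the origin on a cart in front of the work surface, level with it; the furniture and walls round the work are solid. World frame = base frame: x ahead of the robot, y to its left, z up, the work surface at z = 0. Lengths are in m, angles in rad, forces in N, time in s.
With the tool pointing down it reaches from about 0.35 to 0.925 m from the base axis. Payload 6.4 kg.
Tool frame: the origin (TCP) lies at the centre of the arm's flange, where the gripper is bolted on; the fingertips stand 173 mm ahead of it and the grasp point (between the pads) lies 155 mm ahead of it; z points along the fingers, y is the line along which they close (so a half turn about z gives the same grasp; the last joint's range is limited). The gripper opens to 85 mm and grips with 20 to 120 N. Pads are 22 mm wide; open, the fingers measure 114 mm over their backs; the gripper's body (76 mm by 85 mm) begins 54 mm behind the grasp point. The pads swing forward as they close: fully open they stand 13 mm farther back than shut.
Start: joints at [1.171, 0.245, 1.558, -0, 1.339, -0.174], TCP at [0.146, 0.634, 0.405] pointing down, gripper open.
Joint ranges: [-3.13, 3.13], [-1.02, 2.26], [0.13, 2.54], [-0.95, 4.09], [0.21, 2.88], [-2.74, 2.74]. Speed limits (rad/s): [2.57, 2.57, 3.14, 3.14, 3.14, 3.14].

### API

Orientations are given as a 3x3 rotation matrix whose columns are the frame's x, y, z axes.
In Python, from cell import r, viewer, status gives the robot as it stands (r), with the cameras (viewer) and the readings (status).
- The arm moves only by the tool shift_gripper, called after "Call:" as a command line: name --pt "numbers of a row" for each row, then --argument value for the rest. Schema: {"type":"object","properties":{"segments":{"type":"array","items":{"type":"array","items":{"type":"number"},"minItems":7,"maxItems":7},"minItems":1,"maxItems":5},"squeeze":{"type":"number"},"only":{"type":"string"},"quiet":{"type":"boolean"},"lines":{"type":"string"}},"required":["segments"],"additionalProperties":false}. segments is a list of rows, 1 to 5 of them, each of 7 numbers: the finger opening in m, then dx, dy, dz in normalised numbers (1 is 0.2 m), then a rotation vector rx, ry, rz in a scale on which 1.0 is 4 rad; each row is the pose to reach, as a shift and turn from the pose commanded when the call began, along the tool's axes at that moment; what a row does not reach only later rows make up. A row lasts 1/12 s, in which the tool goes at most 0.0417 m and 0.125 rad, less where a joint would pass 70% of its speed; a pose out of reach is approached as far as the arm can. The fingers move at their own pace and stop on an object; squeeze is the grip in N (left out, the last holds). Time passes only in rows, so rows that do not move let the fingers close. The tool returns the time, the measured TCP pose, the force, the opening and the grip force at its end. only (a regular expression) keeps the lines of the reply that match it, lines (a string "A,B") keeps lines A to B, and quiet returns only ok. No shift or turn number may pass 1 either way. Input that does not fit is refused with a message, and nothing moves.
- status.get_state(): the state, without advancing time (a new reading comes with each control period).
- viewer.capture(name): name is "side" or "top" or "wrist"; returns a dict with "frame" (480x640x3 uint8, red, green, blue), "fx", "fy", "cx", "cy" (pixels), "world_from_camera" (4x4, takes a point from camera to world coordinates); the wrist camera has in their place "T_tool_cam" (4x4, takes a point from camera to tool coordinates, whose origin is the TCP and whose axes are the flange's). Camera axes: x right, y down, z forward; pixel columns grow to the right and rows downward; lengths in m; the calibration is good to about 2 mm. The wrist camera is an equidistant fisheye: a pixel r from the principal point sees the ray r / f radians off the axis. A picture is of the moment at which its call begins: read the wrist's pose just before it. There is no depth.
- r.finish_job(): hands the job in; it is judged then, once.
The state is a dict: "t": time; "qpos": joint angles; "dq": joint speeds; "joint_efforts": joint torques, N m; "eef_pos": TCP position; "eef_rot": TCP orientation; "force": force on the tool from outside, world axes, zero at the start; "ft_torque": the same for the moment, N m; "opening": finger opening in m; "finger_force": force on a finger pad.
Only numpy, scipy, OpenCV 4.12 (cv2) and the standard library are available. Lean on these libraries where they do the work, as an engineer would, in place of code of your own. Each camera call takes 0.05 s, during which the arm holds its last target. There are 200 camera calls.

### The job

The papier-mache form stands on a turntable locked by an upright T-handled pin: draw the pin straight up out of the lever and park it upright in the notch of the steel rest bracket beside it, collar flat on the bracket behind the raised lips. Then swing the lever round until it points straight to the front of the table, square to the front edge, and let go. Do not touch the damp form, and leave the other things on the table (sanding block, bowls, brushes) where they lie.

Things in the scene. Friction and masses are not known exactly. Their poses are not given: they have to be found in the camera images.
- lock_pin: steel pin with dark T-handle. Origin on its axis, under its collar (32 mm wide, 6 mm thick); z up along it. Below: round shank 14 mm wide, 68 mm long. Above: 14 mm stem and cross bar along its x, 80 long, 14 wide, 16 mm high, its middle 34 mm over the origin: pinch it there from above, closing along y. Under 0.3 kg. At the start it stands in the bore, bar within 30 degrees of the lever's line.
- bore (a point): middle of the top of the guide bush on the turntable's lever, 78 mm above the table, 235 mm from the pivot; the pin's collar rests here. Bore 16.5 mm; the shank goes on through the lever into a 17 mm hole of the fixed sector plate: lift the pin 75 mm straight up to bring it clear. Axes as for pivot.
- notch (a point): where the parked pin's origin belongs, on top of the fixed rest bracket, 112 mm above the table; -x points level out of the slot's open mouth, z up. Slot 19 mm wide, closed end at x = +11.5 mm, outer edge at -28.5. Lips 4 mm high stand on both prongs from x = -20.5 to -28.5 mm: bring the collar in over them from the mouth, then set it down behind. Play 4 mm along x, 2.5 along y. Shank hangs free.
- pivot (a point): turning centre of the turntable, on top of its plywood disc (260 mm wide), 65 mm above the table; its -x points along the lever, z up; it turns with the lever. The form sits on the disc, reaching 155 mm from here toward the lever, top 182 mm above the table.
- lever_grip (a point): middle of the black round grip at the lever end, 315 mm from the pivot and 50 mm above the table; 26 to 29 mm thick, 96 mm long, level, lying along the lever with free space beneath: pinch it across from above, or push it sideways with closed fingers. Axes as for pivot.
- front (a point): a fixed mark for directions only, with nothing at it: its -x points square out over the table's front edge toward the robot's side (world -x). The lever is right when pivot's x lies along this x.
- turntable (a joint): angle of the turntable, rad: 0 as locked, growing counter-clockwise from above (the lever swings from the left to the front); stops at -0.09 and 0.93. Friction 0.35 N m and light damping: it stays where it is left. It cannot turn while the pin is in the bore.
- form: damp papier-mache animal-head form on its wooden board, 329 x 216 x 117 mm, fixed on the turntable; origin under the middle of its board, 65 mm above the table. Not to be touched.
- sanding_block: brown wooden block 40 x 70 x 26 mm lying on the table; origin under its middle. Leave alone.
- paste_bowl: white bowl 118 mm wide, 50 mm high, the one nearer the robot, on the right; origin under its middle. Leave alone.
- flat_brush: flat paste brush 38 x 159 x 11 mm lying on the table at the left, the one nearer the robot; origin under its middle. Leave alone.

How it is judged:
On the way, in this order (a step that is already met when the one before it is completed fails the run):
1. the pin is drawn clear of the bore while the turntable still stands as it was locked (z of lock_pin in the frame of bore above 0.068 m and value of joint turntable below 0.06 rad), for 0.1 s.
2. the pin is parked: upright in the notch, collar down on the bracket behind the lips, let go, with the turntable not yet swung round (x of lock_pin in the frame of notch between -0.008 and 0.008 m and y of lock_pin in the frame of notch between -0.005 and 0.005 m and z of lock_pin in the frame of notch between -0.003 and 0.003 m and angle between lock_pin's own z axis and vertical below 0.1 rad and contact force between the fingers and lock_pin below 0.1 N and value of joint turntable below 0.15 rad), for 0.2 s.
3. the lever points square to the front edge, within 0.12 rad (angle between the x axis of pivot and the x axis of front, either way round below 0.12 rad), for 0.2 s.
At the end, for the whole second after the job is handed in: The pin stands at rest in the notch (within 8 mm of its middle along the slot and 5 mm across, collar within 3 mm of the bracket's top, tilted less than 0.1 rad), and the turntable is at rest with its lever square to the front edge within 0.12 rad (x of lock_pin in the frame of notch between -0.008 and 0.008 m and y of lock_pin in the frame of notch between -0.005 and 0.005 m and z of lock_pin in the frame of notch between -0.003 and 0.003 m and angle between lock_pin's own z axis and vertical below 0.1 rad and angle between the x axis of pivot and the x axis of front, either way round below 0.12 rad and velocity of joint turntable between -0.03 and 0.03 rad/s and linear speed of lock_pin below 0.02 m/s); the robot touches nothing.
It fails at once if the form is touched by the robot (contact force between any of the arm, the fingers and form above 1 N).
It fails at once if the pin is knocked against the form (contact force between lock_pin and form above 1 N).
It fails at once if a bystander is moved more than 25 mm (distance of any of sanding_block, paste_bowl, flat_brush from where it was at the start of the episode above 0.025 m).
It also fails if it takes over 61 s, if anything falls off the work surface, if the arm or the gripper's body presses on something with over 40 N, if the wrist force passes 120 N, or if a joint passes its speed limit or range.

## Working session

There is one attempt and no reset: what is moved stays moved. The work goes in short steps, Python scripts to look and compute and a tool call to move; the robot and the scene stay as the last step left them, time stands still between calls to the robot, and variables do not carry over. Pictures are saved under pics/ and viewed, at most 10 in all, crops included, and the job is handed in when it is done.

```bash
ls; mkdir -p pics; python3 - <<'E'
from cell import r, viewer, status
import cv2,numpy as np,pickle
s=status.get_state(); print(s['t'],s['eef_pos'],np.round(s['eef_rot'],3).tolist(),s['opening'])
ims={}
for n in ["side","top","wrist"]:
    c=viewer.capture(n); ims[n]=c
    cv2.imwrite(f"pics/{n}0.png",c['frame'][:,:,::-1])
    print(n,{k:(np.round(v,3).tolist()) for k,v in c.items() if k!='frame'})
ims['s']=s
pickle.dump(ims,open('c0.pkl','wb'))
E
```

```text
cell.py
pics
0.0 [0.14543878 0.63328097 0.40356189] [[-0.975, 0.224, -0.001], [0.224, 0.975, -0.002], [0.0, -0.002, -1.0]] 0.08549302882697142
side {'fx': 473.961, 'fy': 473.961, 'cx': 307.323, 'cy': 243.86, 'world_from_camera': [[0.827, -0.25, 0.503, -0.059], [-0.561, -0.408, 0.72, -0.954], [0.026, -0.878, -0.478, 0.685], [0.0, 0.0, 0.0, 1.0]]}
top {'fx': 591.812, 'fy': 591.812, 'cx': 313.822, 'cy': 231.889, 'world_from_camera': [[-0.026, -0.993, 0.113, 0.38], [-1.0, 0.026, -0.002, -0.055], [-0.001, -0.113, -0.994, 1.712], [0.0, 0.0, 0.0, 1.0]]}
wrist {'fx': 371.648, 'fy': 371.648, 'cx': 316.162, 'cy': 240.84, 'T_tool_cam': [[-0.0, -0.963, -0.268, 0.069], [1.0, -0.001, 0.001, -0.0], [-0.001, -0.268, 0.963, 0.031], [0.0, 0.0, 0.0, 1.0]]}
```

View pics/top0.png

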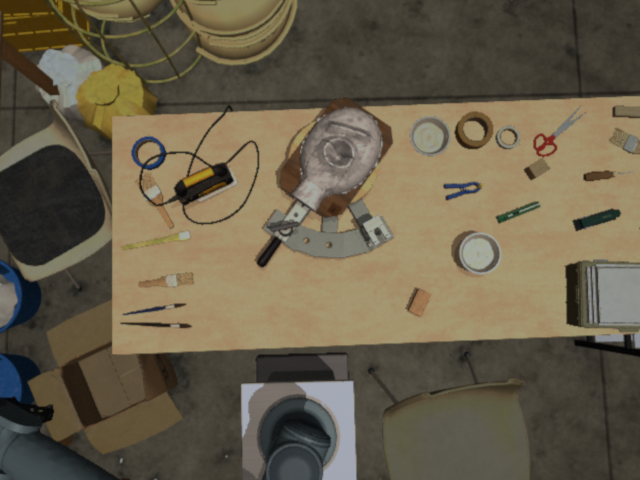

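View pics/wrist0.png

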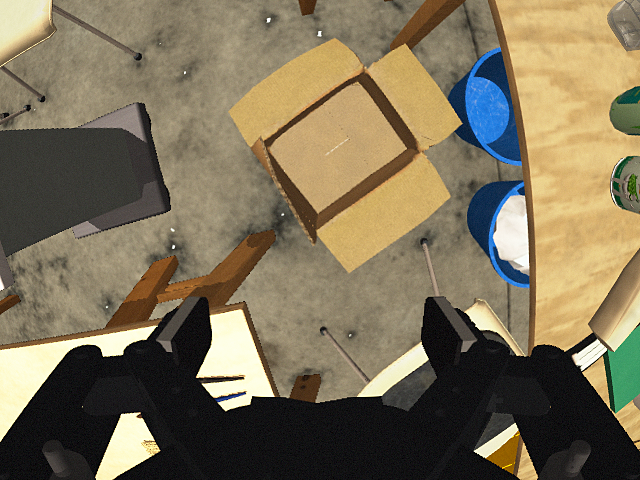

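View pics/side0.png

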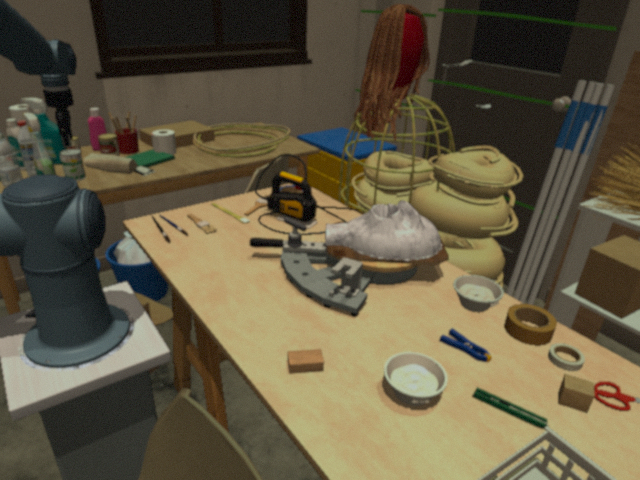

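The top view shows the black grip near (268,250), the pin's T near (284,228), the disc centre near (338,150) and the bracket near (373,230). In the side view the pin is near (294,240) and the bracket near (350,275). Next I'll enlarge both regions.

```bash
python3 - <<'E'
import cv2,pickle,numpy as np
c=pickle.load(open('c0.pkl','rb'))
t=c['top']['frame'][180:280,250:410,::-1]; s=c['side']['frame'][220:320,240:400,::-1]
f=lambda a:cv2.resize(a,None,fx=5,fy=5,interpolation=cv2.INTER_CUBIC)
cv2.imwrite('pics/ct.png',f(t)); cv2.imwrite('pics/cs.png',f(s))
E
```

```text
(no output)
```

View pics/ct.png

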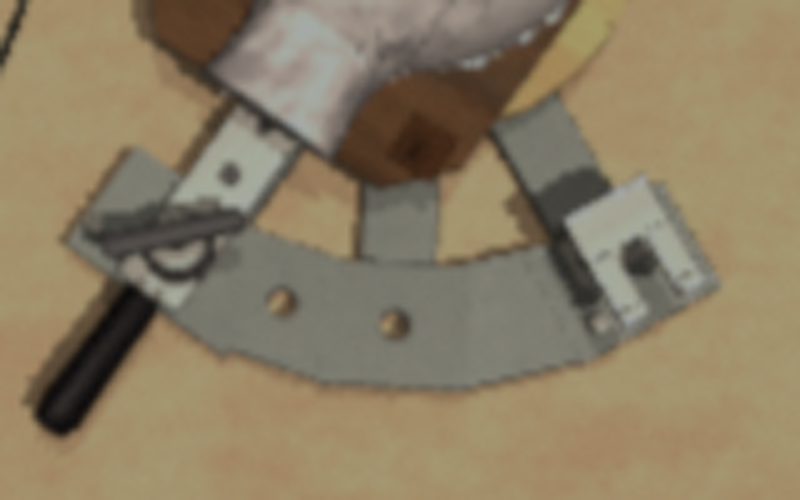

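View pics/cs.png

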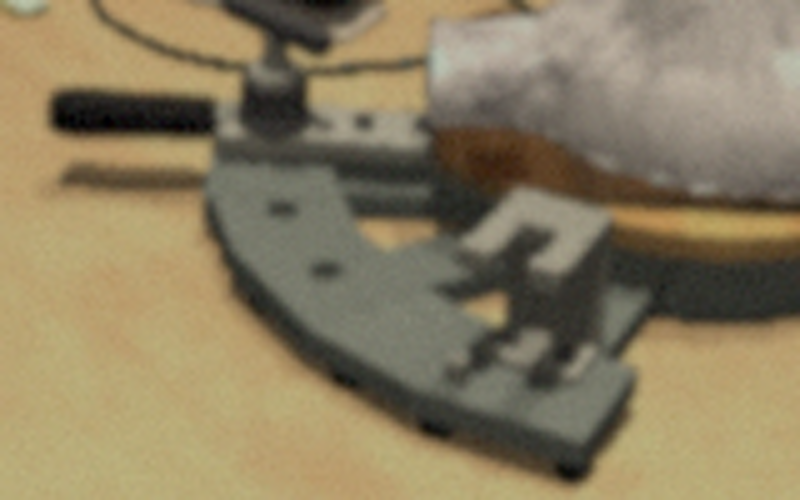

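```bash
cat > h.py <<'E'
import numpy as np,cv2
def ray(c,u,v):
    T=np.array(c['world_from_camera']); d=T[:3,:3]@[(u-c['cx'])/c['fx'],(v-c['cy'])/c['fy'],1]
    return T[:3,3],d
def onz(c,u,v,z):
    o,d=ray(c,u,v); return o+d*(z-o[2])/d[2]
def wray(c,s,u,v):
    T=np.array(c['T_tool_cam']); a=np.array([u-c['cx'],v-c['cy']]); q=np.hypot(*a); th=q/c['fx']
    d=np.r_[np.sin(th)*a/max(q,1e-9),np.cos(th)]
    R=np.array(s['eef_rot']); return R@T[:3,3]+s['eef_pos'],R@T[:3,:3]@d
def wonz(c,s,u,v,z):
    o,d=wray(c,s,u,v); return o+d*(z-o[2])/d[2]
def wproj(c,s,P):
    T=np.array(c['T_tool_cam']);R=np.array(s['eef_rot'])
    p=T[:3,:3].T@(R.T@(np.array(P)-s['eef_pos'])-T[:3,3]); n=np.hypot(p[0],p[1]); th=np.arctan2(n,p[2])
    return np.array([c['cx'],c['cy']])+c['fx']*th*p[:2]/n
E
python3 - <<'E'
import pickle; from h import *
c=pickle.load(open('c0.pkl','rb')); t=c['top'];s=c['side']
P=lambda x,y,z:np.round(onz(t,250+x/5,180+y/5,z),4)
S=lambda x,y,z:np.round(onz(s,240+x/5,220+y/5,z),4)
print('bar',P(97,245,.12),P(243,219,.12),'side',S(230,2,.12),S(326,45,.12))
print('grip',P(60,415,.05),P(140,290,.05))
print('collar',P(180,255,.084), 'side',S(277,85,.081))
print('brk corners',[P(*p,.112) for p in [(562,218),(648,178),(718,285),(632,328),(640,245)]])
print('brk side',[S(*p,.112) for p in [(462,250),(520,190),(610,210),(553,275)]])
E
```

```text
bar [0.5717 0.0622 0.12  ] [ 0.5838 -0.0173  0.12  ] side [0.5607 0.0376 0.12  ] [ 0.5765 -0.0329  0.12  ]
grip [0.4845 0.0898 0.05  ] [0.5539 0.0435 0.05  ]
collar [0.5693 0.019  0.084 ] side [0.5704 0.0044 0.081 ]
brk corners [array([ 0.5808, -0.1909,  0.112 ]), array([ 0.6016, -0.2386,  0.112 ]), array([ 0.5419, -0.2743,  0.112 ]), array([ 0.5197, -0.2267,  0.112 ]), array([ 0.5649, -0.2328,  0.112 ])]
brk side [array([ 0.5223, -0.2259,  0.112 ]), array([ 0.5791, -0.1967,  0.112 ]), array([ 0.604 , -0.2341,  0.112 ]), array([ 0.5446, -0.265 ,  0.112 ])]
```

Units first: shifts go in shares of 0.2 m and turns go in shares of 4 rad. So -0.15 m / 0.2 = -0.75, -0.138 m / 0.2 = -0.69, 0.6 rad / 4 = 0.15.

```bash
cat > go.py <<'E'
# prints tool-axes shift to a world TCP target: x y z yaw(of tool x)
import sys; from cell import r, viewer, status; from h import *
from scipy.spatial.transform import Rotation as Ro
s=status.get_state(); R=np.array(s['eef_rot']); x,y,z,a=map(float,sys.argv[1:5])
G=np.array([[np.cos(a),np.sin(a),0],[np.sin(a),-np.cos(a),0],[0,0,-1]]).T
G=np.c_[[np.cos(a),np.sin(a),0],[np.sin(a),-np.cos(a),0],[0,0,-1]]
d=R.T@(np.array([x,y,z])-s['eef_pos']); print('shift',np.round(d,4),'norm',np.linalg.norm(d).round(4),'rot',np.round(Ro.from_matrix(R.T@G).as_rotvec(),4),'t',s['t'])
E
```

Call:
shift_gripper --pt "0.06 -0.15 -0.14 0 0 0 0.03" --pt "0.06 -0.3 -0.275 0 0 0 0.06" --pt "0.06 -0.45 -0.41 0 0 0 0.09" --pt "0.06 -0.6 -0.55 0 0 0 0.12" --pt "0.06 -0.75 -0.69 0 0 0 0.15"

```text
t: 0.57
eef_pos: [0.2613, 0.4638, 0.4043]
eef_rot: [[-0.674, 0.739, -0.0], [0.739, 0.674, -0.0], [-0.0, -0.0, -1.0]]
force: [1.2, -0.5, 0.5]
opening: 0.0601
finger_force: 0.0
```

```bash
python3 go.py 0.575 0.02 0.40 1.74
```

```text
shift [-0.5392 -0.0675  0.0044] norm 0.5435 rot [-4.000e-04  3.000e-04  5.706e-01] t 0.5667
```

Scaled: -0.2 m / 0.2 = -1, -0.16 m / 0.2 = -0.8, 0.53 rad / 4 = 0.1325.

Call:
shift_gripper --pt "0.06 -0.2 -0.025 0 0 0 0.03" --pt "0.06 -0.4 -0.05 0 0 0 0.06" --pt "0.06 -0.6 -0.075 0 0 0 0.09" --pt "0.06 -0.8 -0.1 0 0 0 0.12" --pt "0.06 -1 -0.125 0 0 0 0.1325" --lines "1,1"

```text
t: 0.98
```

```bash
python3 go.py 0.575 0.02 0.40 1.74
```

```text
shift [-0.3145  0.1337  0.0046] norm 0.3418 rot [ 0.0001 -0.      0.0412] t 0.9833
```

Scaled: -0.185 m / 0.2 = -0.925, -0.148 m / 0.2 = -0.74, 0.03 rad / 4 = 0.0075.

Call:
shift_gripper --pt "0.06 -0.185 0.08 0 0 0 0.0075" --pt "0.06 -0.37 0.16 0 0 0 0.0075" --pt "0.06 -0.55 0.24 0 0 0 0.0075" --pt "0.06 -0.74 0.32 0 0 0 0.0075" --pt "0.06 -0.925 0.4 0 0 0 0.0075" --lines "1,1"

```text
t: 1.4
```

```bash
python3 go.py 0.575 0.02 0.40 1.74
```

```text
shift [-0.1283  0.0561  0.0046] norm 0.1401 rot [ 0.0001 -0.      0.0155] t 1.4
```

Scaled: -0.125 m / 0.2 = -0.625, -0.108 m / 0.2 = -0.54.

Call:
shift_gripper --pt "0.06 -0.18 0.08 0 0 0 0" --pt "0.06 -0.36 0.16 0 0 0 0" --pt "0.06 -0.54 0.235 0 0 0 0" --pt "0.06 -0.625 0.265 0 0 0 0" --pt "0.06 -0.625 0.265 0 0 0 0" --lines "1,1"

```text
t: 1.82
```

Call:
shift_gripper --pt "0.06 0 0 0 0 0 0" --pt "0.06 0 0 0 0 0 0" --lines "1,1"

```text
t: 1.98
```

```bash
python3 go.py 0.575 0.02 0.40 1.74
python3 - <<'E'
from cell import r, viewer, status
import cv2,pickle
s=status.get_state(); c=viewer.capture('wrist'); pickle.dump((s,c),open('w1.pkl','wb')); cv2.imwrite('pics/w1.png',cv2.resize(c['frame'][:,:,::-1],(800,600),interpolation=cv2.INTER_CUBIC))
E
```

```text
shift [-0.0061  0.0036  0.0042] norm 0.0083 rot [-0.001  -0.0007  0.0162] t 1.9833
```

View pics/w1.png

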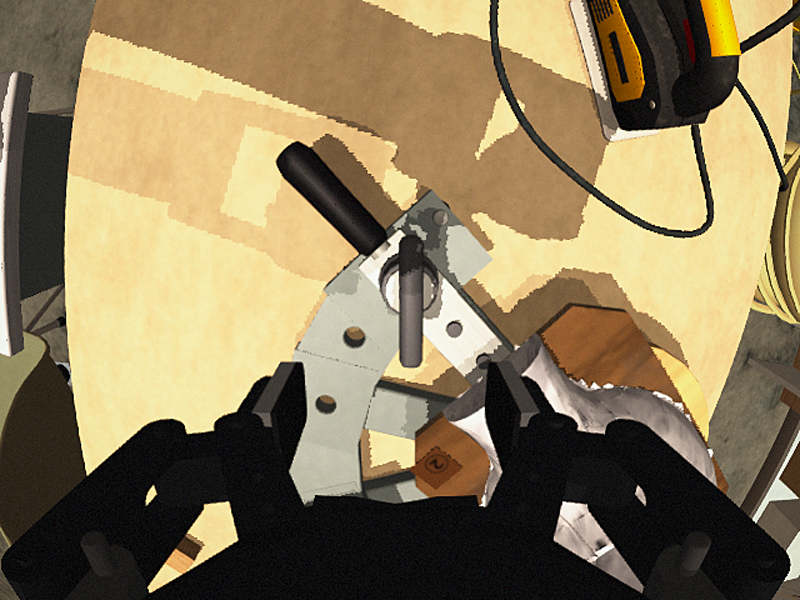

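The wrist view shows the bar from about (411,237) to (411,366), the bush and collar ring centred near (409,287), and the grip axis from (293,157) to (372,240).

```bash
python3 - <<'E'
import pickle; from h import *
s,c=pickle.load(open('w1.pkl','rb'))
W=lambda x,y,z:np.round(wonz(c,s,x/1.25,y/1.25,z),4)
a,b=W(412,244,.120),W(411,362,.120); print('bar',a,b,(a+b)/2,np.arctan2(*(a-b)[1::-1]))
print('collar',W(409,287,.084))
print('bush',W(409,289,.078))
g,h=W(291,157,.05),W(371,242,.05);print('grip',g,h,(g+h)/2,np.linalg.norm(g-h))
print('lever',[W(*p,.068) for p in [(359,266),(400,224),(480,384),(516,345)]])
print('hole',W(455,328,.068))
E
```

```text
bar [0.5728 0.0566 0.12  ] [ 0.5857 -0.012   0.12  ] [0.57925 0.0223  0.12   ] 1.7566723063111733
collar [0.5785 0.0239 0.084 ]
bush [0.5792 0.0212 0.078 ]
grip [0.4828 0.0927 0.05  ] [0.5486 0.043  0.05  ] [0.5157  0.06785 0.05   ] 0.0824604753806331
lever [array([0.544 , 0.0282, 0.068 ]), array([0.5658, 0.061 , 0.068 ]), array([ 0.645 , -0.0418,  0.068 ]), array([ 0.6636, -0.0074,  0.068 ])]
hole [ 0.6169 -0.0027  0.068 ]
```

Move down 0.133 in 2 calls, keeping 40 mm opening? 50.

```bash
python3 go.py 0.579 0.0225 0.267 1.75
```

```text
shift [-0.0049  0.0082  0.1374] norm 0.1377 rot [-0.0006 -0.0005  0.0071] t 2.0333
```

Scaled: 0.09 m / 0.2 = 0.45, 0.07 m / 0.2 = 0.35, 0.007 rad / 4 = 0.0018.

Call:
shift_gripper --pt "0.05 -0.025 0.04 0.1 0 0 0.0018" --pt "0.05 -0.025 0.04 0.225 0 0 0.0018" --pt "0.05 -0.025 0.04 0.35 0 0 0.0018" --pt "0.05 -0.025 0.04 0.45 0 0 0.0018" --pt "0.05 -0.025 0.04 0.45 0 0 0.0018"

```text
t: 2.45
eef_pos: [0.5773, 0.0228, 0.3098]
eef_rot: [[-0.179, 0.984, -0.009], [0.984, 0.179, 0.002], [0.003, -0.009, -1.0]]
force: [-1.0, 0.9, -1.4]
opening: 0.05
finger_force: 0.0
```

```bash
python3 go.py 0.579 0.0225 0.267 1.75
python3 - <<'E'
from cell import r, viewer, status
import cv2,pickle
s=status.get_state(); c=viewer.capture('wrist'); pickle.dump((s,c),open('w2.pkl','wb')); cv2.imwrite('pics/w2.png',c['frame'][:,:,::-1])
E
```

```text
shift [-0.0008  0.002   0.0428] norm 0.0429 rot [-0.0086 -0.0031  0.0007] t 2.45
```

View pics/w2.png

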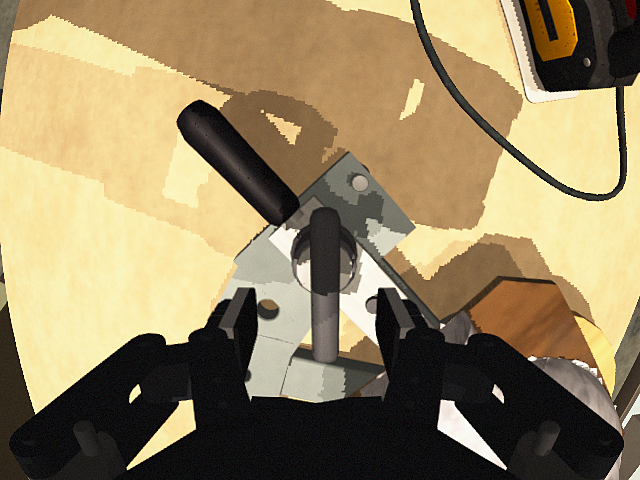

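The bar lies centred between the finger pads, with ends near (325,212) and (326,360). The pads are at x of about 250 and 384.

```bash
python3 - <<'E'
import pickle; from h import *
s,c=pickle.load(open('w2.pkl','rb'))
a,b=[wonz(c,s,u,v,.12) for u,v in [(325,212),(326,361)]]; print(a,b,(a+b)/2,np.linalg.norm(a-b),np.arctan2(*(a-b)[1::-1]))
E
```

```text
[0.57201949 0.05985561 0.12      ] [ 0.58669587 -0.01465567  0.12      ] [0.57935768 0.02259997 0.12      ] 0.07594291866168416 1.7652753129378826
```

Call:
shift_gripper --pt "0.05 0 0 0 0 0 0" --pt "0.05 0 0 0 0 0 0"

```text
t: 2.67
eef_pos: [0.58, 0.0217, 0.3168]
eef_rot: [[-0.178, 0.984, 0.003], [0.984, 0.178, -0.001], [-0.001, 0.003, -1.0]]
force: [-0.4, 0.6, 0.3]
opening: 0.0496
finger_force: 0.0
```

```bash
python3 go.py 0.58 0.022 0.267 1.76
```

```text
shift [ 0.0003 -0.0002  0.0498] norm 0.0498 rot [ 0.0033  0.0011 -0.0103] t 2.6667
```

Consistent. Descend, settle and grip.

Scaled: 0.049 m / 0.2 = 0.245, 0.04 m / 0.2 = 0.2, -0.01 rad / 4 = -0.0025.

Call:
shift_gripper --pt "0.05 0 0 0.1 0 0 -0.0025" --pt "0.05 0 0 0.2 0 0 -0.0025" --pt "0.05 0 0 0.245 0 0 -0.0025" --pt "0.05 0 0 0.245 0 0 -0.0025" --pt "0.05 0 0 0.245 0 0 -0.0025"

```text
t: 3.08
eef_pos: [0.5799, 0.0213, 0.2666]
eef_rot: [[-0.187, 0.982, 0.001], [0.982, 0.187, -0.0], [-0.0, 0.001, -1.0]]
force: [0.3, 0.1, -0.3]
opening: 0.0503
finger_force: 0.0
```

Call:
shift_gripper --pt "0 0 0 0 0 0 0" --pt "0 0 0 0 0 0 0" --pt "0 0 0 0 0 0 0" --pt "0 0 0 0 0 0 0" --pt "0 0 0 0 0 0 0" --squeeze 60

```text
t: 3.5
eef_pos: [0.58, 0.0212, 0.2671]
eef_rot: [[-0.187, 0.982, 0.002], [0.982, 0.187, -0.0], [-0.001, 0.002, -1.0]]
force: [-2.7, -0.0, 6.3]
opening: 0.0131
finger_force: 59.1
```

Call:
shift_gripper --pt "0 0 0 0 0 0 0" --pt "0 0 0 0 0 0 0" --pt "0 0 0 0 0 0 0"

```text
t: 3.75
eef_pos: [0.58, 0.0212, 0.2671]
eef_rot: [[-0.187, 0.982, 0.002], [0.982, 0.187, -0.0], [-0.001, 0.001, -1.0]]
force: [-2.8, -0.0, 6.0]
opening: 0.0129
finger_force: 59.1
```

Gripped. Lift straight up.

Call:
shift_gripper --pt "0 0 0 -0.05 0 0 0" --pt "0 0 0 -0.125 0 0 0" --pt "0 0 0 -0.2 0 0 0" --pt "0 0 0 -0.275 0 0 0" --pt "0 0 0 -0.35 0 0 0"

```text
t: 4.17
eef_pos: [0.5793, 0.0213, 0.3365]
eef_rot: [[-0.187, 0.982, -0.001], [0.982, 0.187, 0.0], [0.0, -0.0, -1.0]]
force: [-0.3, -0.2, -0.6]
opening: 0.0128
finger_force: 58.9
```

Call:
shift_gripper --pt "0 0 0 -0.075 0 0 0" --pt "0 0 0 -0.15 0 0 0" --pt "0 0 0 -0.175 0 0 0" --pt "0 0 0 -0.175 0 0 0" --pt "0 0 0 -0.175 0 0 0"

```text
t: 4.58
eef_pos: [0.5793, 0.0213, 0.3703]
eef_rot: [[-0.187, 0.982, -0.001], [0.982, 0.187, 0.0], [0.0, -0.001, -1.0]]
force: [-0.2, -0.2, -2.4]
opening: 0.0126
finger_force: 58.9
```

Scaled: -0.14 m / 0.2 = -0.7, -0.11 m / 0.2 = -0.55, 0.48 rad / 4 = 0.12.

```bash
python3 go.py 0.48 -0.265 0.37 0.5
```

```text
shift [-0.2627 -0.1511  0.0003] norm 0.303 rot [-6.0000e-04  2.0000e-04  1.2588e+00] t 4.5833
```

Call:
shift_gripper --pt "0 -0.1 -0.075 0 0 0 0.03" --pt "0 -0.25 -0.15 0 0 0 0.06" --pt "0 -0.4 -0.225 0 0 0 0.09" --pt "0 -0.55 -0.3 0 0 0 0.12" --pt "0 -0.7 -0.375 0 0 0 0.15"

```text
t: 5.0
eef_pos: [0.531, -0.1314, 0.369]
eef_rot: [[0.405, 0.914, -0.002], [0.914, -0.405, 0.001], [0.0, -0.003, -1.0]]
force: [0.7, 0.0, -1.4]
opening: 0.0131
finger_force: 58.9
```

```bash
python3 go.py 0.48 -0.265 0.37 0.5
```

```text
shift [-0.1428  0.0076 -0.001 ] norm 0.143 rot [-0.0027  0.0008  0.6533] t 5.0
```

Scaled: -0.142 m / 0.2 = -0.71, -0.12 m / 0.2 = -0.6, 0.6 rad / 4 = 0.15.

Call:
shift_gripper --pt "0 -0.15 0 0 0 0 0.03" --pt "0 -0.3 0 0 0 0 0.06" --pt "0 -0.45 0.02 0 0 0 0.09" --pt "0 -0.6 0.04 0 0 0 0.12" --pt "0 -0.71 0.04 0 0 0 0.15" --quiet true

```text
ok
```

Call:
shift_gripper --pt "0 0 0 0 0 0 0.0133" --pt "0 0 0 0 0 0 0.0133" --pt "0 0 0 0 0 0 0.0133"

```text
t: 5.67
eef_pos: [0.4822, -0.2635, 0.3693]
eef_rot: [[0.874, 0.485, -0.002], [0.485, -0.874, 0.002], [-0.001, -0.002, -1.0]]
force: [0.3, 0.0, -1.4]
opening: 0.0132
finger_force: 58.9
```

```bash
python3 go.py 0.48 -0.265 0.37 0.5
python3 - <<'E'
from cell import r, viewer, status
import cv2,pickle
s=status.get_state(); c=viewer.capture('wrist'); pickle.dump((s,c),open('w3.pkl','wb')); cv2.imwrite('pics/w3.png',cv2.resize(c['frame'][:,:,::-1],(800,600),interpolation=cv2.INTER_CUBIC))
E
```

```text
shift [-0.0026  0.0003 -0.0007] norm 0.0027 rot [-0.0024  0.0007  0.0069] t 5.6667
```

View pics/w3.png

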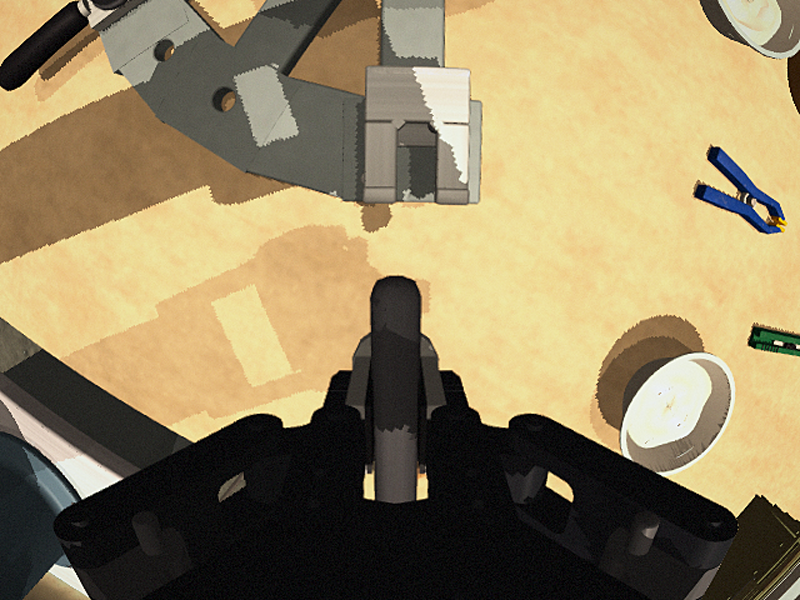

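The bracket shows rear edge y≈66 (x 365 to 471), front edge y≈202 (x 363 to 472), and slot x≈397 to 437 with its closed end at y≈122. The bar is along x≈396.

```bash
python3 - <<'E'
import pickle; from h import *
s,c=pickle.load(open('w3.pkl','rb'))
W=lambda x,y,z:wonz(c,s,x/1.25,y/1.25,z)
r1,r2=W(365,66,.112),W(471,67,.112); f1,f2=W(363,202,.112),W(472,203,.112)
print(np.round([r1,r2,f1,f2],4),'w',np.linalg.norm(r1-r2),np.linalg.norm(f1-f2))
s1,s2,s3,s4=W(397,140,.112),W(437,140,.112),W(397,186,.116),W(437,186,.116)
print('slot',np.round([s1,s2,s3,s4],4),np.linalg.norm(s1-s2))
d1=r2-r1; d2=f2-f1; print('yaw',np.arctan2(d1[0],-d1[1]),np.arctan2(d2[0],-d2[1]), 'axis',np.arctan2(*((r1+r2-f1-f2)[1::-1])))
R=np.array(s['eef_rot'])
for n,p in dict(front=(f1+f2)/2,rear=(r1+r2)/2,slot1=(s1+s2)/2,slot2=(s3+s4)/2,closed=W(417,122,.112)).items(): print(n,np.round(p,4),'tool',np.round(R.T@(p-s['eef_pos']),4))
# pin bar top in tool frame
for y in (290,340): p=W(396,y,.2225); print('bar tool',np.round(R.T@(p-s['eef_pos']),4))
E
```

```text
[[ 0.5807 -0.1913  0.112 ]
 [ 0.6057 -0.2358  0.112 ]
 [ 0.5213 -0.2229  0.112 ]
 [ 0.547  -0.2694  0.112 ]] w 0.05106109671176262 0.05303110411972774
slot [[ 0.5557 -0.2227  0.112 ]
 [ 0.5651 -0.2394  0.112 ]
 [ 0.5362 -0.2335  0.116 ]
 [ 0.5455 -0.25    0.116 ]] 0.019159739099146648
yaw 0.5125966616691278 0.5043504483039466 axis 0.50470313801816
front [ 0.5342 -0.2461  0.112 ] tool [0.0541 0.0107 0.2573]
rear [ 0.5932 -0.2135  0.112 ] tool [0.1215 0.0108 0.2572]
slot1 [ 0.5604 -0.231   0.112 ] tool [0.0843 0.0102 0.2572]
slot2 [ 0.5408 -0.2418  0.116 ] tool [0.062  0.0101 0.2533]
closed [ 0.5681 -0.2267  0.112 ] tool [0.0931 0.0102 0.2572]
bar tool [3.810e-02 1.000e-04 1.468e-01]
bar tool [2.440e-02 1.000e-04 1.468e-01]
```

Scaled: 0.054 m / 0.2 = 0.27, 0.0103 m / 0.2 = 0.0515.

Call:
shift_gripper --pt "0 0 0.0515 0.06 0 0 0" --pt "0 0 0.0515 0.135 0 0 0" --pt "0 0 0.0515 0.21 0 0 0" --pt "0 0 0.0515 0.27 0 0 0" --pt "0 0 0.0515 0.27 0 0 0" --quiet true

```text
ok
```

Call:
shift_gripper --pt "0 0 0 0 0 0 0" --pt "0 0.05 0 0 0 0 0" --pt "0 0.1 0 0 0 0 0" --pt "0 0.15 0 0 0 0 0" --pt "0 0.15 0 0 0 0 0"

```text
t: 6.55
eef_pos: [0.5155, -0.2572, 0.3177]
eef_rot: [[0.874, 0.486, 0.002], [0.486, -0.874, -0.001], [0.001, 0.002, -1.0]]
force: [-0.1, -0.0, -1.8]
opening: 0.013
finger_force: 58.9
```

```bash
python3 - <<'E'
from cell import r, viewer, status
import cv2,pickle; from h import *
s=status.get_state(); c=viewer.capture('wrist'); pickle.dump((s,c),open('w4.pkl','wb')); cv2.imwrite('pics/w4.png',cv2.resize(c['frame'][:400,160:480,::-1],(640,800),interpolation=cv2.INTER_CUBIC)[:600])
s0,_=pickle.load(open('w3.pkl','rb')); R=np.array(s['eef_rot'])
p=s0['eef_pos']+np.array(s0['eef_rot'])@[0.082,0.0103,0.2573]
print('notch',p,'now in tool',R.T@(p-s['eef_pos']))
E
```

```text
notch [ 0.55839067 -0.23225092  0.11194375] now in tool [ 0.04927081 -0.00131868  0.20586131]
```

View pics/w4.png

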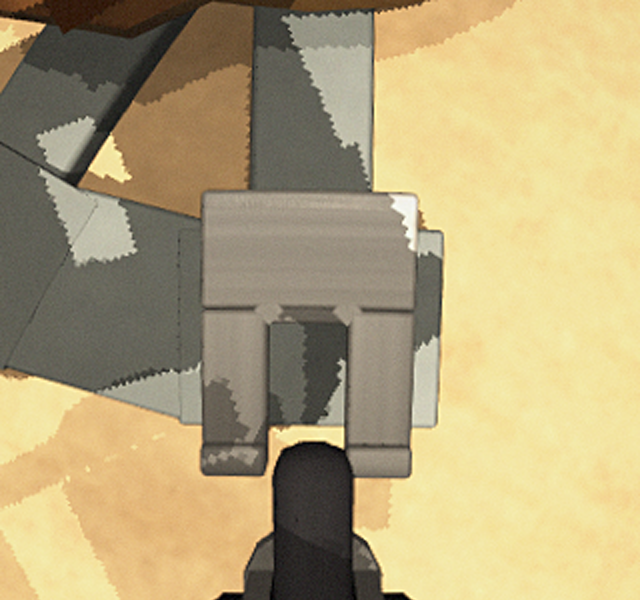

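The slot centre (x≈307) lies 5 px left of the bar (x≈313), so 1.2 mm sideways is needed, which agrees with the computation.

Scaled: 0.048 m / 0.2 = 0.24, 0.036 m / 0.2 = 0.18.

Call:
shift_gripper --pt "0 0 -0.0065 0 0 0 0" --pt "0 0.06 -0.0065 0 0 0 0" --pt "0 0.12 -0.0065 0 0 0 0" --pt "0 0.18 -0.0065 0 0 0 0" --pt "0 0.24 -0.0065 0 0 0 0"

```text
t: 7.02
eef_pos: [0.5562, -0.2331, 0.3168]
eef_rot: [[0.875, 0.485, 0.0], [0.485, -0.875, -0.0], [0.0, 0.0, -1.0]]
force: [-0.2, -0.8, -1.8]
opening: 0.0129
finger_force: 59.0
```

Call:
shift_gripper --pt "0 0 0 0 0 0 0" --pt "0 0 0 0 0 0 0" --pt "0 0 0 0.025 0 0 0" --pt "0 0 0 0.05 0 0 0" --pt "0 0 0 0.06 0 0 0"

```text
t: 7.43
eef_pos: [0.5545, -0.2337, 0.3033]
eef_rot: [[0.875, 0.484, -0.002], [0.484, -0.875, 0.001], [-0.001, -0.002, -1.0]]
force: [0.6, 0.5, -2.6]
opening: 0.0125
finger_force: 59.0
```

```bash
python3 go.py 0.5571 -0.2329 0.301 0.507
```

```text
shift [0.0027 0.0005 0.0023] norm 0.0036 rot [-0.0018  0.001  -0.0017] t 7.4333
```

Scaled: 0.002 m / 0.2 = 0.01, 0.001 m / 0.2 = 0.005.

Call:
shift_gripper --pt "0 0.01 0 0 0 0 0" --pt "0 0.01 0 0.005 0 0 0" --pt "0 0.01 0 0.01 0 0 0" --pt "0 0.01 0 0.01 0 0 0" --pt "0 0.01 0 0.01 0 0 0"

```text
t: 7.85
eef_pos: [0.5568, -0.2328, 0.3028]
eef_rot: [[0.875, 0.484, 0.0], [0.484, -0.875, -0.0], [0.0, 0.0, -1.0]]
force: [-0.8, 0.5, -1.9]
opening: 0.0129
finger_force: 59.0
```

```bash
python3 go.py 0.5571 -0.2329 0.301 0.507
```

```text
shift [0.0002 0.0002 0.0018] norm 0.0018 rot [ 0.0002 -0.0001 -0.0013] t 7.85
```

Scaled: 0.0015 m / 0.2 = 0.0075, 0.001 m / 0.2 = 0.005.

Call:
shift_gripper --pt "0 0 0 0.005 0 0 0" --pt "0 0 0 0.0075 0 0 0" --pt "0 0 0 0.0075 0 0 0"

```text
t: 8.1
eef_pos: [0.5569, -0.2328, 0.3016]
eef_rot: [[0.875, 0.484, 0.0], [0.484, -0.875, -0.0], [0.0, 0.0, -1.0]]
force: [-0.9, 0.8, -0.1]
opening: 0.0133
finger_force: 59.2
```

Call:
shift_gripper --pt "0 0 0 0.0025 0 0 0" --pt "0 0 0 0.005 0 0 0" --pt "0 0 0 0.005 0 0 0"

```text
t: 8.35
eef_pos: [0.557, -0.2328, 0.3015]
eef_rot: [[0.875, 0.485, 0.0], [0.485, -0.875, -0.0], [-0.0, 0.0, -1.0]]
force: [-3.1, 2.1, 6.7]
opening: 0.0129
finger_force: 60.1
```

Seated on the bracket at the expected height. Release, then rise.

Scaled: -0.001 m / 0.2 = -0.005.

Call:
shift_gripper --pt "0.04 0 0 -0.005 0 0 0" --pt "0.04 0 0 -0.005 0 0 0" --pt "0.04 0 0 -0.005 0 0 0" --pt "0.04 0 0 -0.005 0 0 0" --pt "0.04 0 0 -0.005 0 0 0"

```text
t: 8.77
eef_pos: [0.5568, -0.2327, 0.301]
eef_rot: [[0.875, 0.484, -0.0], [0.484, -0.875, 0.0], [-0.0, -0.0, -1.0]]
force: [0.1, 0.5, 0.7]
opening: 0.0404
finger_force: 0.0
```

Call:
shift_gripper --pt "0.04 0 0 -0.1 0 0 0" --pt "0.04 0 0 -0.25 0 0 0" --pt "0.04 0 0 -0.4 0 0 0" --pt "0.04 0 0 -0.5 0 0 0" --pt "0.04 0 0 -0.5 0 0 0"

```text
t: 9.18
eef_pos: [0.5578, -0.2333, 0.4072]
eef_rot: [[0.875, 0.485, 0.008], [0.485, -0.875, -0.006], [0.005, 0.009, -1.0]]
force: [0.3, -0.6, 1.4]
opening: 0.0399
finger_force: 0.0
```

```bash
python3 - <<'E'
from cell import r, viewer, status
import cv2,pickle
s=status.get_state(); c=viewer.capture('wrist'); t=viewer.capture('side'); pickle.dump((s,c,t),open('w5.pkl','wb'))
a=cv2.resize(c['frame'][0:400,120:480,::-1],(540,600)); b=cv2.resize(t['frame'][220:320,300:343+0,::-1],(258,600),interpolation=cv2.INTER_CUBIC)
b=cv2.resize(t['frame'][210:330,314:364,::-1],(250,600),interpolation=cv2.INTER_CUBIC)
cv2.imwrite('pics/w5.png',cv2.hconcat([a,b]))
E
```

```text
(no output)
```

View pics/w5.png

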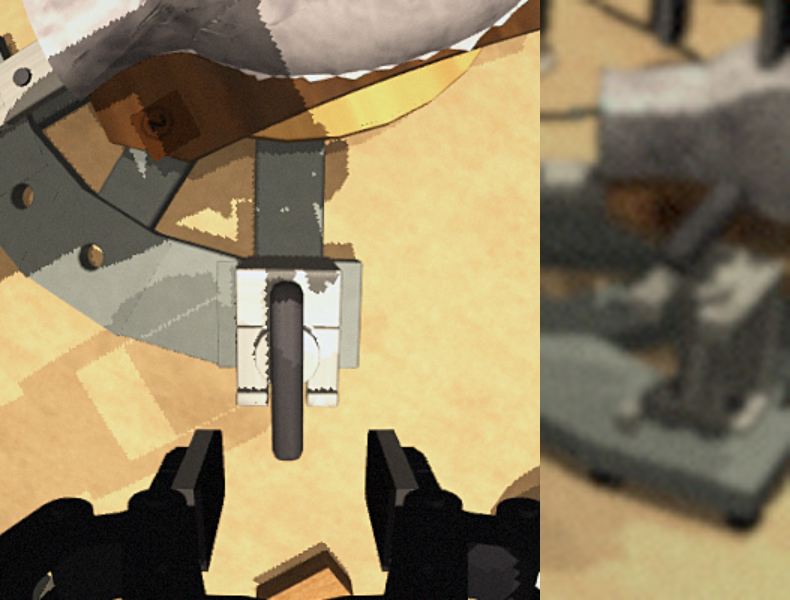

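The pin is parked: its collar circle is centred near (287,350) between the prongs, behind the lips. The fingers are free. Now to the lever grip.

Scaled: 0.08 m / 0.2 = 0.4, -0.07 m / 0.2 = -0.35, -0.6 rad / 4 = -0.15.

```bash
python3 go.py 0.515 0.068 0.40 2.53
```

```text
shift [ 0.1091 -0.2834  0.0015] norm 0.3037 rot [ 1.7000e-03  1.0000e-03 -2.0242e+00] t 9.2833
```

Call:
shift_gripper --pt "0.055 0 0 0 0 0 -0.03" --pt "0.055 0.15 0 0 0 0 -0.06" --pt "0.055 0.3 -0.1 0 0 0 -0.09" --pt "0.055 0.35 -0.2 0 0 0 -0.12" --pt "0.055 0.4 -0.35 0 0 0 -0.15" --lines "1,2"

```text
t: 9.7
eef_pos: [0.5933, -0.1323, 0.3984]
```

```bash
python3 go.py 0.515 0.068 0.40 2.53
```

```text
shift [ 0.1448 -0.1591 -0.0011] norm 0.2151 rot [-0.0033 -0.0022 -1.419 ] t 9.7
```

Scaled: -0.137 m / 0.2 = -0.685, 0.125 m / 0.2 = 0.625, -0.6 rad / 4 = -0.15.

Call:
shift_gripper --pt "0.055 0.125 -0.135 0 0 0 -0.03" --pt "0.055 0.25 -0.265 0 0 0 -0.06" --pt "0.055 0.375 -0.4 0 0 0 -0.09" --pt "0.055 0.5 -0.535 0 0 0 -0.12" --pt "0.055 0.625 -0.685 0 0 0 -0.15" --lines "1,2"

```text
t: 10.12
eef_pos: [0.5253, 0.0418, 0.3988]
```

```bash
python3 go.py 0.515 0.068 0.40 2.53
```

```text
shift [ 0.0274 -0.0066 -0.0012] norm 0.0282 rot [-0.003  -0.0025 -0.8189] t 10.1167
```

Scaled: 0.03 m / 0.2 = 0.15, 0.02 m / 0.2 = 0.1, -0.6 rad / 4 = -0.15.

Call:
shift_gripper --pt "0.055 0.1 0.04 0 0 0 -0.03" --pt "0.055 0.15 0.05 0 0 0 -0.06" --pt "0.055 0.15 0.06 0 0 0 -0.09" --pt "0.055 0.15 0.06 0 0 0 -0.12" --pt "0.055 0.15 0.06 0 0 0 -0.15" --lines "1,2"

```text
t: 10.53
eef_pos: [0.5338, 0.0722, 0.3987]
```

```bash
python3 go.py 0.515 0.068 0.40 2.53
```

```text
shift [ 0.0096 -0.0167 -0.0012] norm 0.0194 rot [-0.0025 -0.0033 -0.2174] t 10.5333
```

Scaled: 0.1 m / 0.2 = 0.5, 0.07 m / 0.2 = 0.35, -0.215 rad / 4 = -0.0538.

Call:
shift_gripper --pt "0.055 0.045 -0.08 0 0 0 -0.03" --pt "0.055 0.045 -0.08 0 0 0 -0.0538" --pt "0.055 0.045 -0.08 0.15 0 0 -0.0538" --pt "0.055 0.045 -0.08 0.35 0 0 -0.0538" --pt "0.055 0.045 -0.08 0.5 0 0 -0.0538" --lines "1,2"

```text
t: 10.95
eef_pos: [0.515, 0.0678, 0.2973]
```

```bash
python3 go.py 0.515 0.068 0.205 2.53
python3 - <<'E'
from cell import r, viewer, status
import cv2; from h import *
s=status.get_state(); c=viewer.capture('wrist')
cv2.imwrite('pics/w6.png',c['frame'][:,:,::-1]); print(wproj(c,s,[.515,.068,.064]),wproj(c,s,[.484,.09,.064]))
E
```

```text
shift [-0.0002  0.0004  0.0923] norm 0.0923 rot [-0.002  -0.0034 -0.0093] t 10.95
[318.21678102 262.4312791 ] [318.0312487  196.60518861]
```

View pics/w6.png

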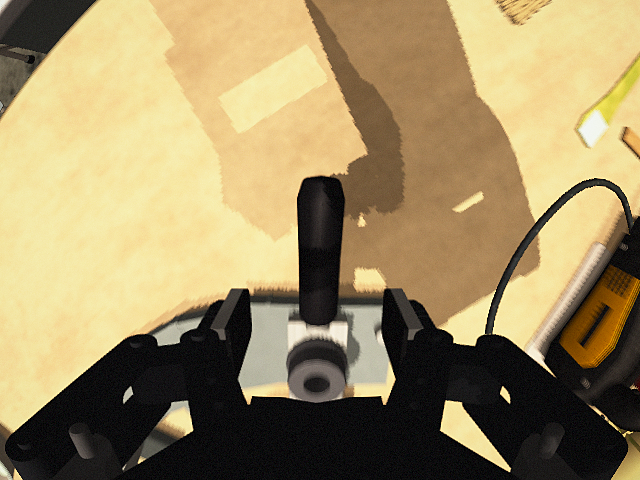

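The grip sits centred between the fingers at x≈319, y 178 to 325. Descend and swing.

Scaled: 0.091 m / 0.2 = 0.455, 0.06 m / 0.2 = 0.3.

Call:
shift_gripper --pt "0.055 0 0 0.15 0 0 0" --pt "0.055 0 0 0.3 0 0 0" --pt "0.055 0 0 0.425 0 0 0" --pt "0.055 0 0 0.455 0 0 0" --pt "0.036 0 0 0.455 0 0 0" --quiet true

```text
ok
```

Call:
shift_gripper --pt "0.036 0 0 0 0 0 0" --pt "0.036 0 0 0 0 0 0" --pt "0.036 0 0 0 0 0 0"

```text
t: 11.67
eef_pos: [0.5173, 0.0677, 0.2121]
eef_rot: [[-0.813, 0.582, 0.003], [0.582, 0.813, -0.0], [-0.003, 0.002, -1.0]]
force: [-0.7, 0.4, -0.1]
opening: 0.0357
finger_force: 0.0
```

```bash
python3 go.py 0.515 0.068 0.205 2.53
```

```text
shift [ 0.0021 -0.0011  0.0071] norm 0.0075 rot [ 0.0018  0.003  -0.0092] t 11.6667
```

Units first: shifts go in shares of 0.2 m and turns go in shares of 4 rad. So -0.0656 m / 0.2 = -0.328, -0.047 m / 0.2 = -0.235, -0.21 rad / 4 = -0.0525.

Call:
shift_gripper --pt "0.036 0 0 0.03 0 0 0" --pt "0.036 -0.0015 -0.0475 0.03 0 0 -0.0075" --pt "0.036 -0.0065 -0.142 0.03 0 0 -0.0225" --pt "0.036 -0.0175 -0.235 0.03 0 0 -0.0375" --pt "0.036 -0.035 -0.328 0.03 0 0 -0.0525"

```text
t: 12.08
eef_pos: [0.4838, 0.0101, 0.2047]
eef_rot: [[-0.918, 0.396, 0.001], [0.396, 0.918, 0.001], [-0.001, 0.001, -1.0]]
force: [0.6, 2.8, 0.9]
opening: 0.0359
finger_force: 1.1
```

Call:
shift_gripper --pt "0.036 -0.003 -0.0945 0 0 0 -0.015" --pt "0.036 -0.0115 -0.1885 0 0 0 -0.03" --pt "0.036 -0.0225 -0.265 0 0 0 -0.0425" --pt "0.036 -0.038 -0.345 0 0 0 -0.055" --pt "0.036 -0.0575 -0.42 0 0 0 -0.0675"

```text
t: 12.5
eef_pos: [0.4604, -0.0718, 0.2043]
eef_rot: [[-0.99, 0.138, -0.001], [0.138, 0.99, 0.001], [0.001, 0.001, -1.0]]
force: [-1.3, 3.1, 0.6]
opening: 0.0362
finger_force: 1.0
```

Scaled: -0.038 m / 0.2 = -0.19, -0.0025 m / 0.2 = -0.0125, -0.13 rad / 4 = -0.0325.

Call:
shift_gripper --pt "0.036 -0.003 -0.063 0 0 0 -0.01" --pt "0.036 -0.0065 -0.118 0 0 0 -0.02" --pt "0.036 -0.01 -0.16 0 0 0 -0.0275" --pt "0.036 -0.0125 -0.185 0 0 0 -0.0325" --pt "0.036 -0.0125 -0.19 0 0 0 -0.0325"

```text
t: 12.92
eef_pos: [0.4581, -0.1099, 0.2044]
eef_rot: [[-1.0, 0.012, 0.0], [0.012, 1.0, -0.0], [-0.0, -0.0, -1.0]]
force: [-1.3, 0.3, -0.4]
opening: 0.0359
finger_force: 0.5
```

Call:
shift_gripper --pt "0.055 0 0 0 0 0 0" --pt "0.055 0 0 0 0 0 0" --pt "0.055 0 0 0 0 0 0"

```text
t: 13.17
eef_pos: [0.4583, -0.1091, 0.2044]
eef_rot: [[-1.0, 0.011, 0.001], [0.011, 1.0, -0.0], [-0.001, -0.0, -1.0]]
force: [-0.8, -0.1, -0.2]
opening: 0.0552
finger_force: 0.0
```

```bash
python3 - <<'E'
from cell import r, viewer, status
import cv2,pickle; from h import *
s=status.get_state(); c=viewer.capture('wrist'); t=viewer.capture('top'); pickle.dump((s,c,t),open('w7.pkl','wb'))
T=np.array(t['world_from_camera']); g=t['frame'][150:350,230:430].max(2)
m=(g<60).astype(np.uint8)
n,l,st,ce=cv2.connectedComponentsWithStats(m)
for i in range(1,n):
    if st[i,4]>30: print(st[i],ce[i]+[230,150])
E
```

```text
[141  71  12  19  33] [376.18181818 230.45454545]
[129  75  11  16  44] [363.40909091 233.29545455]
[93 91 15 10 63] [330.96825397 245.0952381 ]
[79 93 12 23 75] [313.16 253.44]
[ 83 110  45  29 179] [335.58100559 278.07821229]
[ 40 134  49  66 759] [293.42687747 317.04611331]
[ 91 156  16  44  87] [329.3908046  327.52873563]
```

Lift clear and check the lever from above.

Scaled: -0.17 m / 0.2 = -0.85, -0.14 m / 0.2 = -0.7.

Call:
shift_gripper --pt "0.055 0 0 -0.1 0 0 0" --pt "0.055 0 0 -0.3 0 0 0" --pt "0.055 0 0 -0.5 0 0 0" --pt "0.055 0 0 -0.7 0 0 0" --pt "0.055 0 0 -0.85 0 0 0" --lines "1,2"

```text
t: 13.68
eef_pos: [0.4583, -0.1091, 0.3779]
```

Call:
shift_gripper --pt "0.055 0 0 0 0 0 0" --pt "0.055 0 0 0 0 0 0" --pt "0.055 0 0 0 0 0 0" --lines "1,4"

```text
t: 13.93
eef_pos: [0.4578, -0.109, 0.3734]
eef_rot: [[-1.0, 0.011, -0.001], [0.011, 1.0, 0.001], [0.001, 0.0, -1.0]]
force: [0.3, 0.6, -0.6]
```

```bash
python3 - <<'E'
from cell import r, viewer, status
import cv2,pickle; from h import *
s=status.get_state(); c=viewer.capture('wrist'); pickle.dump((s,c),open('w8.pkl','wb'))
for P in ([.4,-.11,.05],[.5,-.11,.05]): print(wproj(c,s,P))
cv2.imwrite('pics/w8.png',c['frame'][:,:,::-1])
E
```

```text
[313.94965709 154.10242387]
[315.40339234 275.1184812 ]
```

View pics/w8.png

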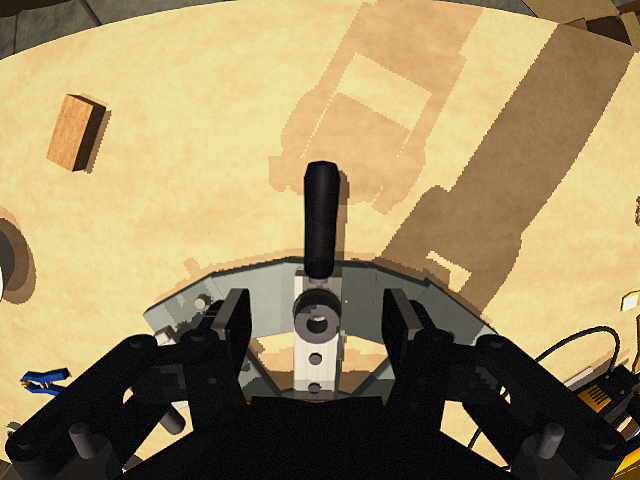

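The lever points almost straight to the robot, with the grip end at (322,166) and lever holes at (315,357) and (313,388). The pin bar is visible at the lower left. I've now viewed 12 pictures, two over the limit of 10, so from here I only compute.

```bash
python3 - <<'E'
import pickle; from h import *
s,c=pickle.load(open('w8.pkl','rb'))
p=[wonz(c,s,u,v,z) for u,v,z in [(322,166,.05),(320,270,.05),(317.5,318,.078),(315.5,358,.068),(314,388,.068)]]
p=np.array(p);print(np.round(p,4)); print('slope rad',np.polyfit(p[:,0],p[:,1],1))
E
```

```text
[[ 0.4094 -0.1038  0.05  ]
 [ 0.4955 -0.1061  0.05  ]
 [ 0.526  -0.1086  0.078 ]
 [ 0.571  -0.1107  0.068 ]
 [ 0.6047 -0.1125  0.068 ]]
slope rad [-0.045614   -0.08457773]
```

The lever is within 0.05 rad of square (limit 0.12), and the robot is clear. Handing in.

```bash
python3 -c "
from cell import r, viewer, status
s=status.get_state();print(s['t'],s['force'],s['dq'])
print(r.finish_job())"
```

```text
13.9833 [-0.55952412  0.83528974 -0.84919809] [-0.00291998  0.0138111   0.00907109 -0.00031345 -0.00039427 -0.00167366]
the job is handed in; nothing more can be done
None
```

The job is handed in at 14.0 s: the pin is parked in the notch, the lever is about 0.05 rad off square (limit 0.12) and the arm is clear, but no verdict came back and I viewed 12 pictures instead of the allowed 10.

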